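Pump clamp on a moulding sample

TASK

Push the primed wood sample along its guide channel, under the clamp's bar, until its front end is fully home against the red stop. Then pump the orange trigger towards the black handle, letting it spring back between strokes, until the yellow spring shoe meets the sample and is pressed in about halfway; work the clamp by its trigger only, and never press the shoe all the way in, which would crush the sample. The clamp has no lock, so finish while your fingers still hold the trigger back at that squeeze, and leave everything else on the bench where it stands.

Things in the scene. Friction and masses are not known exactly. Their poses are not given: they have to be found in the camera images.
- clamp: Pump-action clamp on a wooden board 270 x 350 x 12 mm fixed to the bench. Origin: underside of the board, below the spot between the jaws; x along the guide channel away from the robot (yaw within 0.35 rad), y from the fixed jaw towards the pump, z up. Fixed offsets in mm below are in this frame. Grey pump housing: y 122 to 218, x +-20, top z 98.
- channel_mouth (a point): near end of the guide channel on the board top: (-170, 0, 12). The channel is 50 mm wide: an aluminium fence, face y = -25, from x = -170 to 50, and a rail 10 mm wide, face y = +25, from x = -170 to -35; both 24 mm high above the board.
- bar (a point): middle of the top of the steel bar that crosses over the channel: (0, 35, 104). The bar is 20 mm wide (x) and runs along y from the fixed jaw to the housing, underside z 80.
- handle_top (a point): centre of the top of the black fixed handle on the housing: (0, 203, 202); the handle is 30 x 30 mm, its front at y = 188. The push rod sticks out up to 35 mm behind the housing, low down (z 30).
- stop (a point): foot of the red end stop's face, on the board at the channel's centre line: (50, 0, 12); the stop is 36 mm high
- fixed_jaw (a point): centre of the fixed jaw's face: (0, -25, 30); the jaw is 36 mm wide (x) and grey
- sample: loose wood sample 120 x 44 x 36 mm (x, y, z), bare wood with a white-primed part and a blue band, about 0.13 kg, origin at the centre of its underside, x along the channel (front end towards the stop). It starts in the channel 50 to 90 mm short of the stop; home is origin at x = -10 mm in the clamp frame. It slides easily (under 2 N).
- sample_front (a point): front end of the sample: (60, 0, 0) mm in its frame
- sample_rear (a point): centre of the sample's rear end, where to push: (-60, 0, 18) mm in its frame
- jaw: moving jaw with push rod and spring shoe; its position in the clamp's frame is (0, -travel, 12) mm, travel 0 to 80 mm; it starts at 0 to 27 mm. It slides in -y, 3 N of friction, only pushed by the trigger's pawl on rod teeth 8 mm apart; never push it by hand.
- shoe_face (a point): centre of the shoe's rubber face, 32 x 32 mm, that meets the sample's +y side; shoe 12 mm thick
- shoe (a joint): how far the yellow spring shoe is pressed into the moving jaw, m: 0 free (the gap between the yellow shoe and the dark jaw head is then 16 mm), 0.014 bottomed; it resists with 1.5 N per mm, so halfway is 0.007 and about 10 N
- trigger: orange trigger lever, 24 mm wide (x), 14 mm thick (y), origin at its hinge. Released it leans 0.28 rad from upright towards the jaws (-y); squeezing swings its upper end towards the handle (+y) by at most 0.55 rad (hard end); a spring returns it when let go. Pushed near its upper end it takes about 2 to 6 N while the jaw is free, about 10 to 13 N with the shoe halfway.
- trigger_pivot (a point): the trigger's hinge: (0, 140, 102). Each radian of squeeze drives the jaw 42 mm: a full stroke gives 23 mm of travel, less up to 8 mm until the pawl catches a tooth. When let go the jaw stays put, but a pressed shoe springs out again and backs the jaw off.
- trigger_tip (a point): upper end of the trigger, on its middle line, 95 mm from the hinge: (0, 114, 193) when released. Fingers fit in front of it (-y side), above the steel bar, to push it back.
- brush_bucket: red bucket full of brushes, 155 mm across, about 270 mm high; bystander, leave alone; origin at its underside
- paint_tub: round blue paint tub with lid, 108 mm across, 90 mm high; bystander, leave alone; origin at its underside
- squeeze_bottle: white bottle, 70 mm across, 190 mm high; bystander, leave alone; origin at its underside
- tint_bottle: small red bottle, 44 mm across, 100 mm high; bystander, leave alone; origin at its underside
- pigment_jar: small black jar, 42 mm across, 50 mm high, standing on the clamp's board; bystander, leave alone; origin at its underside
- sanding_block: cork sanding block 60 x 35 x 25 mm, lying on the clamp's board beyond the rail; bystander, leave alone; origin at its underside
- flat_brush: paint brush lying flat; bystander, leave alone; origin at its underside
Mind the look-alikes: they are no part of the job. Leave any green or purple look-alike of the sample alone.

How it is judged:
By the outcome, as a careful person would: the job done as asked, in the order asked, and still so for the second after the job is handed in, while the arm keeps its last pose, push and grip.
It also fails if it takes over 72 s, if anything falls off the work surface, if the arm or the gripper's body presses on something with over 40 N, if the wrist force passes 120 N, or if a joint passes its speed limit or range.

ROBOT

A 6-joint arm with a two-finger parallel gripper is mounted at the origin on the work surface. World frame = base frame: x ahead of the robot, y to its left, z up, the work surface at z = 0. Lengths are in m, angles in rad, forces in N, time in s.
With the tool pointing down it reaches from about 0.35 to 0.975 m from the base axis. Payload 4.9 kg.
Tool frame: the origin (TCP) lies midway between the tips of the shut fingers; the grasp point (between the pads) lies 19 mm behind it; z points along the fingers, y is the line along which they close (so a half turn about z gives the same grasp; the last joint's range is limited). The gripper opens to 85 mm and grips with 20 to 120 N. Pads are 22 mm wide; open, the fingers measure 114 mm over their backs; the gripper's body (76 mm by 85 mm) begins 54 mm behind the grasp point. The pads swing forward as they close: fully open they stand 13 mm farther back than shut.
Start: joints at [-1.445, 0.053, 1.613, -0, 1.476, -0.119], TCP at [0.151, -0.606, 0.209] pointing down, gripper open.
Joint ranges: [-3.01, 3.01], [-1.01, 2.22], [0.06, 2.58], [-1.02, 4.17], [0.09, 2.62], [-3.14, 3.14]. Speed limits (rad/s): [2.57, 2.57, 3.14, 3.14, 3.14, 3.14].

INTERFACE

Orientations are given as [roll, pitch, yaw] about the fixed x, y, z axes, in that order (R = Rz(yaw) Ry(pitch) Rx(roll)).
In Python, from plant import sensors, cams, ticket gives the robot as it stands.
- The arm moves only by the shell command python3 -m jog 'ROWS'. ROWS is JSON, a list that holds one entry, the list of rows, each a list of 7 numbers: the shift along the tool's x, y, z in cm, then the turn, a rotation vector about the tool's x, y, z in rad, then the closure, from -1 (fully open) to 1 (shut). In form: [[[x, y, z, rx, ry, rz, claw], ...]]. A call has 1 to 20 rows; each row shifts and turns the commanded pose from where the row before left it, along the tool's axes as they then stand; what a row does not reach is not made up. A row lasts 1/10 s, in which the tool goes at most 50 mm and 8.59 degrees, less where a joint would pass 70% of its speed; a pose out of reach is approached as far as the arm can. A call with a gripper value outside its range is refused whole. The fingers move at their own pace and stop on an object; the grip force is fixed at half the most. Time passes only in rows, so rows that do not move let the fingers close. It gives the time, the measured TCP pose, the force, the opening and the grip force at its end, in the units of the state.
- sensors.get_obs(): the state, without advancing time (a new reading comes with each control period).
- cams.snapshot(name): name is "scene" or "side" or "wrist"; returns the picture (384x512x3 uint8, red, green, blue); there is no depth.
- cams.camera_model(name): a dict with "fov_y" (degrees; the focal length in pixels is half the picture's height over the tangent of half this angle, whatever the lens; pixels are square), "cx", "cy" (the principal point, pixels), "rvec" (rotation vector, rad) and "tvec" (3), from world to camera coordinates, as OpenCV has them. Camera axes: x right, y down, z forward; pixel columns grow to the right and rows downward; lengths in m; the calibration is good to about 2 mm. A picture is of the moment at which its call begins: read the wrist's pose just before it. camera_model takes no time and is no camera call; for the wrist camera it gives the pose at the moment of the call.
- ticket.close_job(): hands the job in; it is judged then, once.
The state is a dict: "t": time; "q": joint angles; "qvel": joint speeds; "joint_torque": joint torques, N m; "position": TCP position; "ee_rot": TCP orientation; "ft_force": force on the tool from outside, world axes, zero at the start; "ft_torque": the same for the moment, N m; "gripper_width": opening from 0.0 (shut) to 1.0 (fully open); "gripper_force": force on a finger pad.
Only numpy, scipy, OpenCV 4.12 (cv2) and the standard library are available. Lean on these libraries where they do the work, as an engineer would, in place of code of your own. Each camera call takes 0.05 s, during which the arm holds its last target. There are 200 camera calls.

## Working session

There is one attempt and no reset: what is moved stays moved. The work goes in short steps, Python scripts to look and compute and a shell command to move; the robot and the scene stay as the last step left them, time stands still between calls to the robot, and variables do not carry over. Pictures are saved under pics/ and viewed, at most 10 in all, crops included, and the job is handed in when it is done.

```bash
ls; mkdir -p pics; cat > h.py <<'E'
import numpy as np, cv2
from plant import sensors, cams, ticket
from scipy.spatial.transform import Rotation as R
def cam(n):
    m=cams.camera_model(n); f=192/np.tan(np.radians(m['fov_y'])/2)
    K=np.array([[f,0,m['cx']],[0,f,m['cy']],[0,0,1.]])
    return K,cv2.Rodrigues(np.array(m['rvec'],float))[0],np.array(m['tvec'],float).ravel(),m
def ray(n,u,v):
    K,Rm,t,m=cam(n); return -Rm.T@t, Rm.T@np.linalg.solve(K,[u,v,1.])
def onz(n,u,v,z):
    c,d=ray(n,u,v); return c+d*(z-c[2])/d[2]
def proj(n,P):
    K,Rm,t,m=cam(n); p=(np.atleast_2d(P)@Rm.T+t)@K.T; return p[:,:2]/p[:,2:]
def tri(n1,p1,n2,p2):
    (a,d),(b,e)=ray(n1,*p1),ray(n2,*p2); s=np.linalg.lstsq(np.c_[d,-e],b-a,rcond=None)[0]
    P,Q=a+d*s[0],b+e*s[1]; return (P+Q)/2,np.linalg.norm(P-Q)
def snap(n,f):
    im=cams.snapshot(n); cv2.imwrite('pics/'+f,im[:,:,::-1]); return im
E
python3 - <<'E'
from h import *
a=snap('scene','s0.png');b=snap('side','d0.png')
for n in('scene','side'):
    K,Rm,t,m=cam(n);print(m,-Rm.T@t)
cv2.imwrite('pics/s0b.png',cv2.resize(a[:,:,::-1],(800,600)));cv2.imwrite('pics/d0b.png',cv2.resize(b[:,:,::-1],(800,600)))
print(sensors.get_obs())
E
```

```text
pics
{'fov_y': 56.590425864722874, 'cx': 257.5971893511537, 'cy': 191.64403377768215, 'rvec': array([ 1.04268239,  2.32071589, -1.114441  ]), 'tvec': array([ 0.34354292, -0.12125186,  1.65939141])} [1.26075063 0.64725342 0.93694954]
{'fov_y': 51.078656800619314, 'cx': 256.33917689458383, 'cy': 189.8956944481563, 'rvec': array([ 0.43127597, -2.81761711,  1.00562646]), 'tvec': array([0.47041146, 0.23114692, 1.49220384])} [0.19387617 0.86951687 1.30680549]
{'t': 0.1, 'q': array([-1.44498640e+00,  5.32931857e-02,  1.61416068e+00, -2.46696854e-06,
        1.47601347e+00, -1.18999215e-01]), 'qvel': array([-0.0003262 , -0.00111175, -0.00283709, -0.00043831,  0.00010254,
        0.00121838]), 'joint_torque': array([ 1.20419998e-03, -3.94900775e+01, -3.71360815e+01, -2.07227259e-05,
        3.96690506e-03,  5.24382617e-07]), 'position': array([ 0.15140486, -0.60575381,  0.20738217]), 'ee_rot': array([-3.13973094e+00, -2.20121298e-04,  2.44809171e-01]), 'ft_force': array([-0.63360331,  0.02543503,  0.33515598]), 'ft_torque': array([ 0.00190801, -0.02079222,  0.00165264]), 'gripper_force': 0.0, 'gripper_width': 0.9991949005264936}
```

View pics/s0b.png

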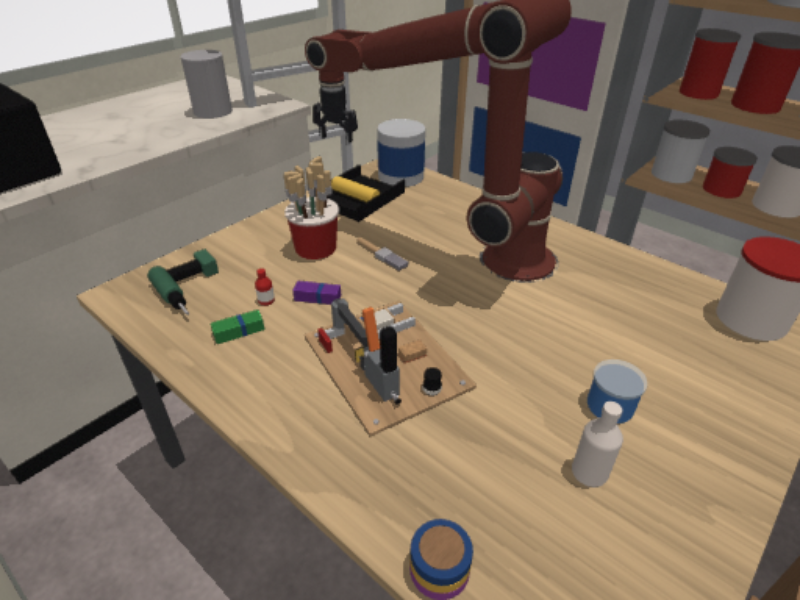

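View pics/d0b.png

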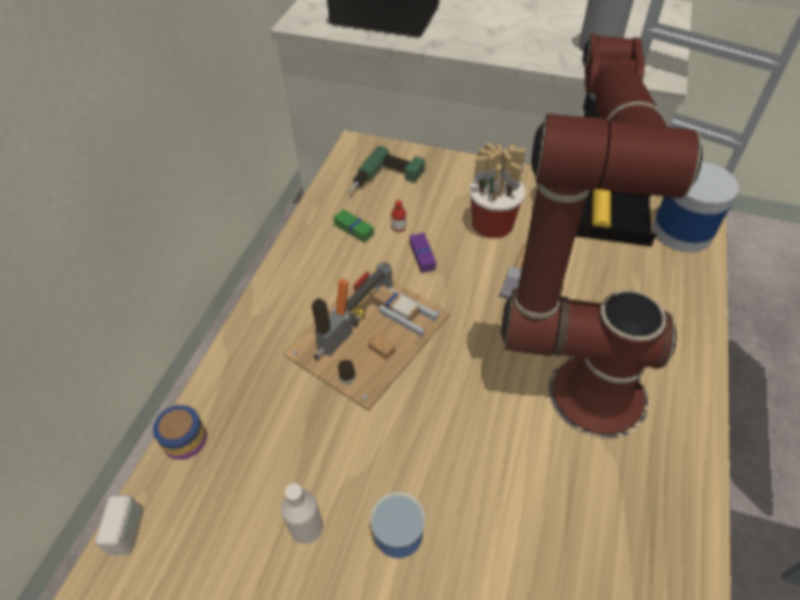

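The scene view shows the clamp board around (390,370) of the 800x600 picture, and the side view shows it around (365,340). I'll zoom in on both.

```bash
python3 - <<'E'
import cv2,numpy as np
a=cv2.imread('pics/s0.png')[175:285,185:315];b=cv2.imread('pics/d0.png')[160:270,175:305]
o=np.vstack([cv2.resize(x,None,fx=6,fy=6,interpolation=2)[:, :] for x in(a,b)])
cv2.imwrite('pics/za.png',cv2.resize(a,(709,600),interpolation=2));cv2.imwrite('pics/zb.png',cv2.resize(b,(709,600),interpolation=2))
E
```

```text
(no output)
```

View pics/za.png

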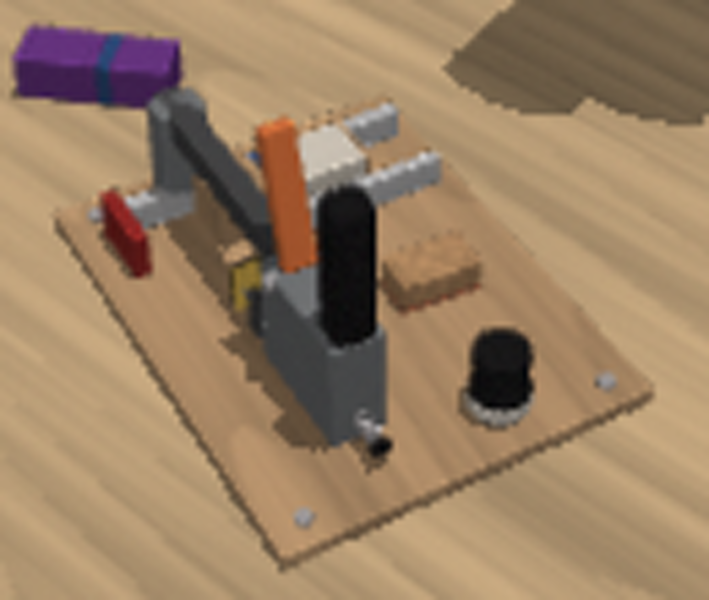

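View pics/zb.png

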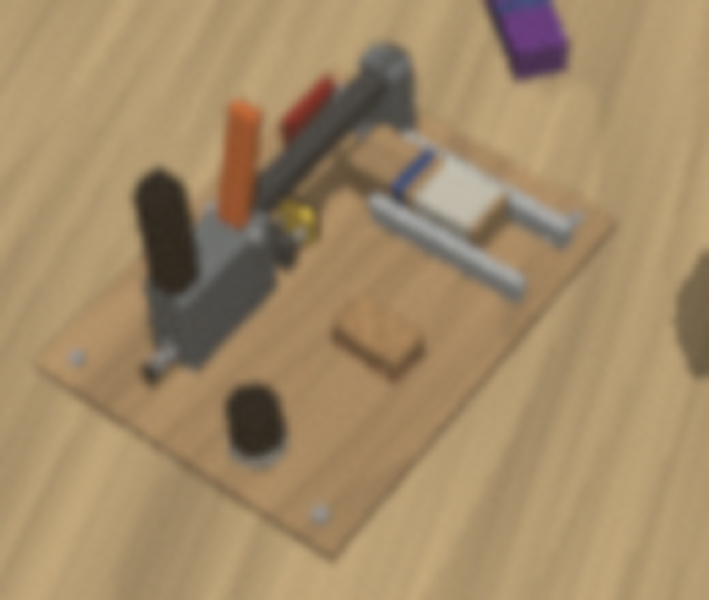

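The zooms show these points in crop pixels. Scene crop: trigger tip (277,125), handle top (347,195), rail near end (433,157), board corners (57,215), (285,562) and (652,395). Side crop: trigger tip (244,107), handle top (158,180), rail ends (516,283) and (380,203), and the sample's white part ending around (505,190)-(478,235). I'll fit the clamp's position and yaw to them.

```bash
cat > fit.py <<'E'
from h import *
from scipy.optimize import least_squares
k=130/709; k2=110/600
S=lambda u,v:(185+u*k,175+v*k2); D=lambda u,v:(175+u*k,160+v*k2)
def W(p,P):
    c,s=np.cos(p[2]),np.sin(p[2]); x,y,z=np.array(P)/1000.
    return np.array([p[0]+c*x-s*y,p[1]+s*x+c*y,z])
if __name__=='__main__':
    for nm,a,b in(('trig tip z.193',(277,125),(244,107)),('handle z.202',(347,192),(158,178)),('corner++ .012',(285,562),(38,365)),('corner-+ .012',(652,393),(333,553)),('rail near .036',(433,157),(518,285))):
        print(nm,*[np.round(q,3) for q in tri('scene',S(*a),'side',D(*b))])
    F=[('scene',S(277,125),lambda p:(0,114,193)),('side',D(244,107),lambda p:(0,114,193)),
     ('scene',S(347,192),lambda p:(0,203,202)),('side',D(158,178),lambda p:(0,203,202)),
     ('scene',S(435,157),lambda p:(-170,30,36)),('side',D(518,283),lambda p:(-170,30,36)),('side',D(380,201),lambda p:(-35,30,36)),
     ('scene',S(285,562),lambda p:(p[3]*1e3+270,p[4]*1e3+350,12)),('side',D(38,365),lambda p:(p[3]*1e3+270,p[4]*1e3+350,12)),
     ('scene',S(652,393),lambda p:(p[3]*1e3,p[4]*1e3+350,12)),('side',D(333,553),lambda p:(p[3]*1e3,p[4]*1e3+350,12)),
     ('scene',S(57,215),lambda p:(p[3]*1e3+270,p[4]*1e3,12)),('side',D(618,222),lambda p:(p[3]*1e3,p[4]*1e3,12))]
    r=lambda p:np.concatenate([proj(n,W(p,f(p)))[0]-q for n,q,f in F])
    s=least_squares(r,[.55,-.1,0,-.18,-.08],loss='soft_l1')
    print(s.x.round(4)); print(r(s.x).reshape(-1,2).round(1).tolist())
    p=s.x; np.save('p.npy',p)
    # sample top rear edge corners & front via z=.048
    c,sn=np.cos(p[2]),np.sin(p[2])
    for q in((505,190),(478,236),(380,125),(352,155),(300,225)):
        w=onz('side',*D(*q),.048); d=w[:2]-p[:2]; print(q,w.round(3),(c*d[0]+sn*d[1]).round(4),(-sn*d[0]+c*d[1]).round(4))
    for P in((0,114,193),(-190,0,30),(0,203,202)): print(P,W(p,P).round(3))
E
python3 fit.py
```

```text
trig tip z.193 [0.631 0.001 0.196] 0.005
handle z.202 [0.658 0.083 0.208] 0.004
corner++ .012 [0.759 0.124 0.009] 0.003
corner-+ .012 [0.506 0.206 0.009] 0.005
rail near .036 [ 0.446 -0.029  0.034] 0.0
[ 0.595  -0.1106 -0.3179 -0.1858 -0.0738]
[[-0.9, -0.4], [0.5, 0.6], [-0.5, 1.0], [0.1, 1.5], [0.2, -0.9], [0.9, 0.2], [-1.3, -0.3], [-0.4, -0.4], [-0.9, 0.1], [0.7, -0.8], [-0.2, 1.3], [-0.9, -0.6], [0.2, -0.1]]
(505, 190) [ 0.477 -0.099  0.048] -0.1154 -0.0257
(478, 236) [ 0.484 -0.052  0.048] -0.1239 0.0205
(380, 125) [ 0.586 -0.132  0.048] -0.0023 -0.0229
(352, 155) [ 0.596 -0.098  0.048] -0.0029 0.0127
(300, 225) [ 0.611 -0.024  0.048] -0.0122 0.087
(0, 114, 193) [ 0.631 -0.002  0.193]
(-190, 0, 30) [ 0.415 -0.051  0.03 ]
(0, 203, 202) [0.658 0.082 0.202]
```

```bash
cat > w.py <<'E'
from h import *
p=np.load('p.npy');o=sensors.get_obs();d=o['position'][:2]-p[:2];c,s=np.cos(p[2]),np.sin(p[2])
f=o['ft_force']
print('t',round(o['t'],2),'clamp mm',(1000*np.array([c*d[0]+s*d[1],-s*d[0]+c*d[1],o['position'][2]])).round(1),'rot',o['ee_rot'].round(3),'yawerr',round(o['ee_rot'][2]-p[2],3),'F clamp',np.round([c*f[0]+s*f[1],-s*f[0]+c*f[1],f[2]],1),'w',round(o['gripper_width'],2))
E
python3 -m jog '[[[0,0,-3,0,0,0,1],[0,0,-4,0,0,0.08,1],[0,0,-4,0,0,0.08,1],[0,0,-4,0,0,0.08,1],[0,0,-4,0,0,0.08,1],[0,0,-1,0,0,0.08,1],[0,0,0,0,0,0.08,1],[0,0,0,0,0,0.08,1],[0,0,0,0,0,0,1],[0,0,0,0,0,0,1]]]'; python3 w.py
```

```text
t: 1.1
position: [0.1515, -0.6062, 0.4078]
ee_rot: [-3.141, 0.0, -0.314]
ft_force: [0.9, -0.4, -0.1]
gripper_width: -0.006
gripper_force: 0.0
t 1.1 clamp mm [-266.4 -609.4  407.8] rot [-3.141  0.    -0.314] yawerr 0.004 F clamp [ 1.  -0.1 -0.1] w -0.01
```

Clear of everything, with the tool axes along the clamp's. Next I'll move over the channel.

```bash
python3 -m jog '[[[0.5,-3,0,0,0,0,1],[0.5,-3.5,0,0,0,0,1],[0.5,-3.5,0,0,0,0,1],[0.5,-3.5,0,0,0,0,1],[0.5,-3.5,0,0,0,0,1],[0.5,-3.5,0,0,0,0,1],[0.5,-3.5,0,0,0,0,1],[0.5,-3.5,0,0,0,0,1],[0.5,-3.5,0,0,0,0,1],[0.5,-3.5,0,0,0,0,1],[0.5,-3.5,0,0,0,0,1],[0.5,-3.5,0,0,0,0,1],[0.5,-3.5,0,0,0,0,1],[0.5,-3.5,0,0,0,0,1],[0.5,-3.5,0,0,0,0,1],[0.5,-3.5,0,0,0,0,1],[0.5,-3,0,0,0,0,1],[0.5,-2,0,0,0,0,1],[0,0,0,0,0,0,1],[0,0,0,0,0,0,1]]]'; python3 w.py
```

```text
t: 3.1
position: [0.4244, -0.059, 0.4082]
ee_rot: [3.141, 0.001, -0.314]
ft_force: [0.1, 0.1, -0.6]
gripper_width: 0.001
gripper_force: 0.0
t 3.1 clamp mm [-178.2   -4.3  408.2] rot [ 3.141e+00  1.000e-03 -3.140e-01] yawerr 0.004 F clamp [ 0.1  0.1 -0.6] w 0.0
```

```bash
python3 - <<'E'
from h import *; from fit import W
p=np.load('p.npy'); im=snap('wrist','w0.png')[:,:,::-1].copy()
for P in((-170,25,36),(-35,25,36),(-170,-25,36),(-130,0,48),(114*0,114,193),(-35,35,36),(0,203,202),(0,35,104),(50,0,48)):
    q=proj('wrist',W(p,P))[0]; print(P,q.round(1)); cv2.drawMarker(im,tuple(int(x) for x in q),(255,0,255),0,9,1)
cv2.imwrite('pics/w0b.png',cv2.resize(im,(800,600)))
E
```

```text
(-170, 25, 36) [243.2 136.8]
(-35, 25, 36) [242.   58.9]
(-170, -25, 36) [269.5 136.9]
(-130, 0, 48) [256.3 115.6]
(0, 114, 193) [158.3   9.7]
(-35, 35, 36) [236.3  58.8]
(0, 203, 202) [77.8  7.1]
(0, 35, 104) [232.3  27.2]
(50, 0, 48) [ 2.563e+02 -2.000e-01]
```

View pics/w0b.png

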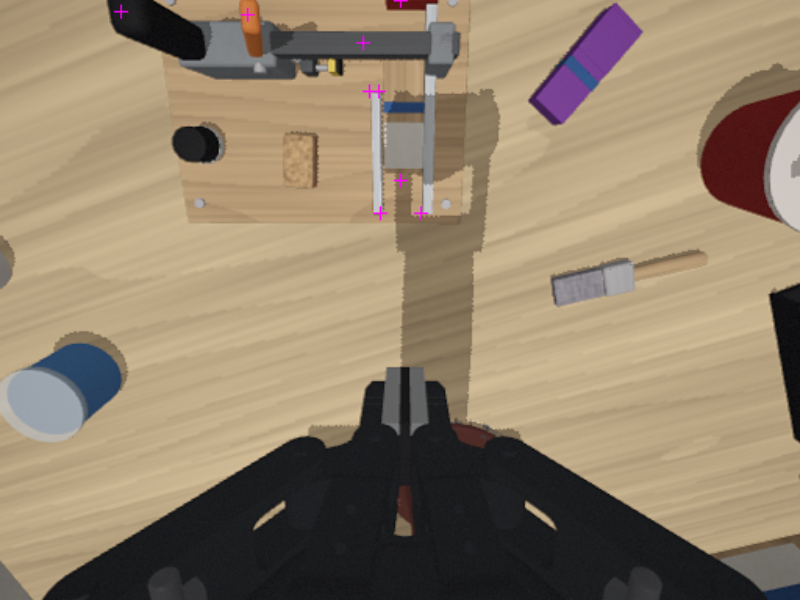

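The wrist picture agrees with the fit to within 2 mm: rail and fence ends at row 213 and columns 382 and 423, sample rear at about (404,170). The sample rear is at x ≈ -118 mm. I'll descend behind it.

```bash
python3 -m jog '[[[0,-0.2,3,0,0,0,1],[0,0,4,0,0,0,1],[0,0,4,0,0,0,1],[0,0,4,0,0,0,1],[0,0,4,0,0,0,1],[0,0,4,0,0,0,1],[0,0,4,0,0,0,1],[0,0,4,0,0,0,1],[0,0,3,0,0,0,1],[0,0,2,0,0,0,1],[0,0,1,0,0,0,1],[0,0,1,0,0,0,1],[0,0,0,0,0,0,1],[0,0,0,0,0,0,1]]]'; python3 w.py
```

```text
t: 4.55
position: [0.426, -0.0576, 0.0295]
ee_rot: [3.142, -0.002, -0.316]
ft_force: [-0.3, -0.3, 0.1]
gripper_width: 0.005
gripper_force: 0.0
t 4.55 clamp mm [-177.1   -2.5   29.5] rot [ 3.142e+00 -2.000e-03 -3.160e-01] yawerr 0.002 F clamp [-0.2 -0.4  0.1] w 0.0
```

```bash
python3 -m jog '[[[1,0,0,0,0,0,1],[1,0,0,0,0,0,1],[1,0,0,0,0,0,1],[0.7,0,0,0,0,0,1],[0.5,0,0,0,0,0,1],[0.5,0,0,0,0,0,1],[0.5,0,0,0,0,0,1],[0.5,0,0,0,0,0,1],[0.5,0,0,0,0,0,1],[0.5,0,0,0,0,0,1],[0.5,0,0,0,0,0,1],[0.5,0,0,0,0,0,1],[0.4,0,0,0,0,0,1],[0.3,0,0,0,0,0,1],[0.2,0,0,0,0,0,1],[0.2,0,0,0,0,0,1],[0,0,0,0,0,0,1],[0,0,0,0,0,0,1]]]'; python3 w.py
```

```text
t: 6.35
position: [0.5088, -0.0844, 0.0285]
ee_rot: [-3.142, 0.0, -0.315]
ft_force: [-0.4, -0.7, 0.7]
gripper_width: -0.001
gripper_force: 0.0
t 6.35 clamp mm [-90.1  -2.   28.5] rot [-3.142  0.    -0.315] yawerr 0.003 F clamp [-0.1 -0.8  0.7] w -0.0
```

```bash
python3 -m jog '[[[0.2,0,0,0,0,0,1],[0.2,0,0,0,0,0,1],[0,0,0,0,0,0,1]]]'; python3 -m jog '[[[0.2,0,0,0,0,0,1],[0.2,0,0,0,0,0,1],[0,0,0,0,0,0,1]]]'; python3 -m jog '[[[0.2,0,0,0,0,0,1],[0,0,0,0,0,0,1]]]';python3 w.py; python3 -m jog '[[[0.2,0,0,0,0,0,1],[0,0,0,0,0,0,1]]]'; python3 w.py
```

```text
t: 6.65
position: [0.513, -0.0858, 0.0286]
ee_rot: [-3.142, -0.0, -0.315]
ft_force: [-0.7, 0.3, -0.8]
gripper_width: 0.004
gripper_force: 0.0
t: 6.95
position: [0.5168, -0.087, 0.0286]
ee_rot: [3.142, -0.0, -0.315]
ft_force: [0.4, -0.2, -0.2]
gripper_width: 0.003
gripper_force: 0.0
t: 7.15
position: [0.5186, -0.0876, 0.0286]
ee_rot: [3.142, -0.0, -0.315]
ft_force: [0.3, -0.1, 0.2]
gripper_width: -0.001
gripper_force: 0.0
t 7.15 clamp mm [-79.8  -2.   28.6] rot [ 3.142 -0.    -0.315] yawerr 0.003 F clamp [0.3 0.  0.2] w -0.0
t: 7.35
position: [0.5205, -0.0882, 0.0286]
ee_rot: [3.142, -0.0, -0.315]
ft_force: [-0.5, -0.0, 0.8]
gripper_width: -0.005
gripper_force: 0.0
t 7.35 clamp mm [-77.8  -2.   28.6] rot [ 3.142 -0.    -0.315] yawerr 0.003 F clamp [-0.5 -0.2  0.8] w -0.0
```

```bash
for i in 1; do python3 -m jog '[[[0.2,0,0,0,0,0,1],[0,0,0,0,0,0,1]]]' | grep -E 'pos|force: \['; python3 -m jog '[[[0.2,0,0,0,0,0,1],[0,0,0,0,0,0,1]]]'| grep -E 'pos|force: \['; python3 w.py; done; python3 - <<'E'
from h import *
a=snap('scene','s1.png');b=snap('side','d1.png')
cv2.imwrite('pics/z1.png',np.hstack([cv2.resize(a[185:255,195:285,::-1],(400,311),interpolation=2),cv2.resize(b[165:235,215:305,::-1],(400,311),interpolation=2)]))
E
```

```text
position: [0.5224, -0.0889, 0.0286]
ft_force: [1.1, -0.2, 0.6]
position: [0.5243, -0.0895, 0.0286]
ft_force: [-0.4, 0.6, 1.0]
t 7.75 clamp mm [-73.8  -2.   28.6] rot [-3.142 -0.    -0.315] yawerr 0.003 F clamp [-0.6  0.4  1. ] w -0.0
```

View pics/z1.png

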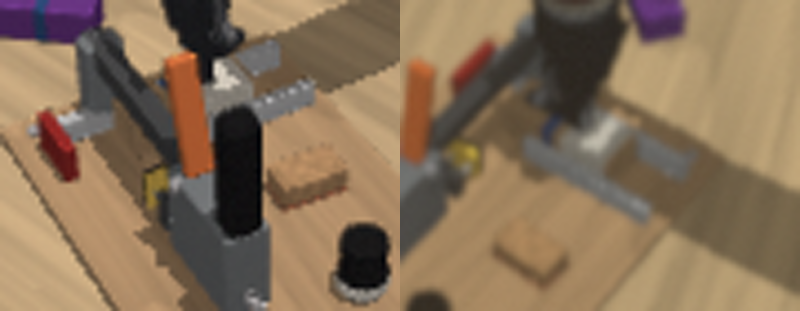

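```bash
python3 - <<'E'
from h import *; from fit import W
p=np.load('p.npy');o=sensors.get_obs()['position']
for n,u0,v0,dx in(('scene',195,185,0),('side',215,165,400)):
    k=400/90
    for nm,P in(('tcp',o),('tcp+5cm',o+[0,0,.05]),('home rear top',W(p,(-70,0,48))),('start rear top',W(p,(-120,0,48)))):
        q=proj(n,P)[0]; print(n,nm,q.round(1),'crop',((q-[u0,v0])*k+[dx,0]).round())
E
python3 -c "
import cv2
b=cv2.imread('pics/d1.png')[165:225,225:305];a=cv2.imread('pics/d0.png')[165:225,225:305]
import numpy as np
cv2.imwrite('pics/z2.png',np.hstack([cv2.resize(x,(400,300),interpolation=2) for x in(a,b)]))"
```

```text
scene tcp [239.4 207.8] crop [198. 101.]
scene tcp+5cm [239.1 197.8] crop [196.  57.]
scene home rear top [238.6 204.6] crop [194.  87.]
scene start rear top [250.  200.4] crop [245.  68.]
side tcp [255.9 197. ] crop [582. 142.]
side tcp+5cm [255.6 189.1] crop [581. 107.]
side home rear top [254.7 193.8] crop [576. 128.]
side start rear top [264.8 199.5] crop [622. 153.]
```

View pics/z2.png

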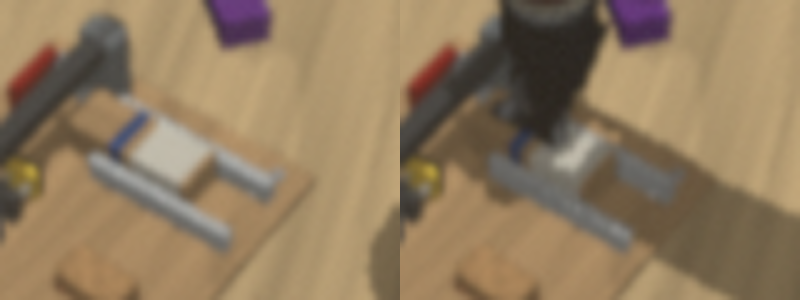

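```bash
python3 - <<'E'
from h import *; from fit import W
o=sensors.get_obs(); print(o['position'],o['q'],o['gripper_width'])
w=snap('wrist','w1.png')
print(proj('wrist',o['position']))
a=cv2.imread('pics/s1.png')
cv2.imwrite('pics/z3.png',np.hstack([cv2.resize(w[80:380,96:416,::-1],(400,375)),cv2.resize(a[180:240,215:279],(400,375),interpolation=2)]))
E
```

```text
[ 0.52410766 -0.08940626  0.02849553] [-3.08984283e-01  1.64208775e-02  1.96950021e+00  1.54361267e-05
  1.15576749e+00  1.57701095e+00] -0.0014963813036480375
[[259.33384471 230.29161369]]
```

View pics/z3.png

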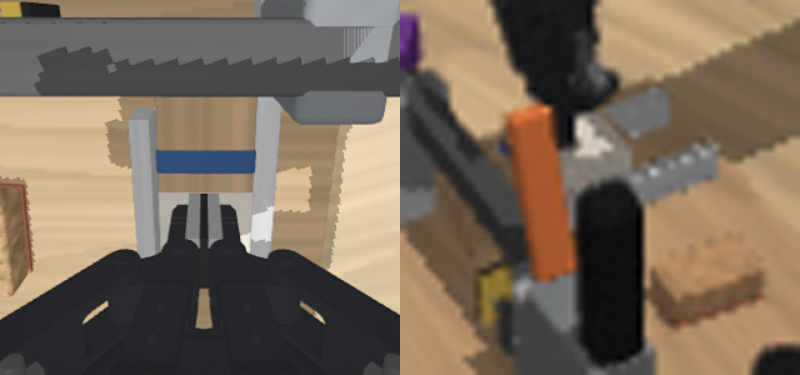

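```bash
python3 - <<'E'
from h import *; from fit import W
p=np.load('p.npy');c,s=np.cos(p[2]),np.sin(p[2])
def cl(w): d=w[:2]-p[:2]; return (1000*np.array([c*d[0]+s*d[1],-s*d[0]+c*d[1],w[2]])).round(1)
K,Rm,t,m=cam('wrist');print('cam',cl(-Rm.T@t))
for v in(150,161,172,192,195): print(v,cl(onz('wrist',96+204/1.25,80+v/1.25,.048)))
f=lambda P:((proj('wrist',W(p,P))[0]-[96,80])*1.25).round()
for P in((-10,0,104),(-10,0,80),(-35,30,36),(-70,22,48),(-70,-22,48),(-120,22,48),(-120,-22,48),(-74,0,28)):print(P,f(P))
# side band, before/after, by blue mask
for fn in('s0','s1','d0','d1'):
    im=cv2.imread(f'pics/{fn}.png'); h=cv2.cvtColor(im,cv2.COLOR_BGR2HSV); M=cv2.inRange(h,(105,90,40),(130,255,255))
    n='scene' if fn[0]=='s' else 'side'; q=proj(n,W(p,(-60,0,48)))[0].astype(int); B=np.zeros_like(M);B[q[1]-20:q[1]+20,q[0]-25:q[0]+25]=1
    y,x=np.nonzero(M*B)
    if len(x): print(fn,len(x),x.mean(),y.mean(),cl(onz(n,x.mean(),y.mean(),.048)))
E
```

```text
cam [  9.9  -1.4 193.5]
150 [-45.4  -1.8  48. ]
161 [-50.7  -1.8  48. ]
172 [-56.1  -1.8  48. ]
192 [-66.2  -1.9  48. ]
195 [-67.8  -1.9  48. ]
(-10, 0, 104) [198.  99.]
(-10, 0, 80) [199.  83.]
(-35, 30, 36) [136. 120.]
(-70, 22, 48) [153. 199.]
(-70, -22, 48) [247. 199.]
(-120, 22, 48) [157. 286.]
(-120, -22, 48) [243. 286.]
(-74, 0, 28) [200. 187.]
s0 1 231.0 203.0 [-48.9 -22.9  48. ]
s1 1 231.0 203.0 [-48.9 -22.9  48. ]
```

The band is still at x ≈ -50 mm, so the sample hasn't moved, and the fingers seem to have passed over it. The tips may really be higher than the reported TCP. I'll lift into free air and compare the seen tip with the projected TCP.

```bash
python3 -m jog '[[[0,0,-2,0,0,0,1],[0,0,-3,0,0,0,1],[-2,0,-3,0,0,0,1],[-3,0,-3,0,0,0,1],[-3,0,-3,0,0,0,1],[-2,0,-2,0,0,0,1],[0,0,0,0,0,0,1],[0,0,0,0,0,0,1]]]'; python3 - <<'E'
from h import *
o=sensors.get_obs()['position'];ims=[]
for n in('scene','side'):
    im=snap(n,n[:2]+'2.png')[:,:,::-1].copy(); q=proj(n,o)[0]; print(n,q.round(1)); x,y=q.astype(int)
    c=cv2.resize(im[y-35:y+25,x-40:x+40],(400,300),interpolation=2); cv2.drawMarker(c,tuple(int(a) for a in (q-[x-40,y-35])*5),(255,0,255),0,14,1); ims.append(c)
cv2.imwrite('pics/z4.png',np.hstack(ims))
E
```

```text
t: 8.7
position: [0.4293, -0.0585, 0.1886]
ee_rot: [-3.142, -0.002, -0.315]
ft_force: [-1.0, -0.4, -0.1]
gripper_width: -0.004
gripper_force: 0.0
scene [262.1 166.2]
side [277.2 182.1]
```

View pics/z4.png

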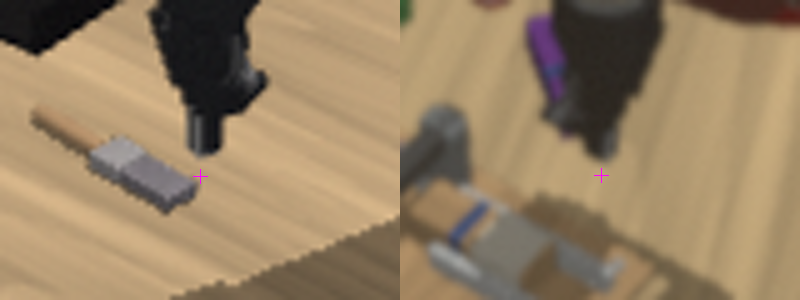

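The picture shows the tips about 5 px (scene) and 3.5 px (side) above the projected TCP. So the real tips are about 22 mm higher than reported, and they slid over the sample. I'll go down 22 mm lower and push again.

```bash
python3 w.py; python3 -m jog '[[[0,0,3,0,0,0,1],[0,0,4,0,0,0,1],[0,0,4,0,0,0,1],[0,0,3,0,0,0,1],[0,0,2,0,0,0,1],[0,0,1,0,0,0,1],[0,0,0.6,0,0,0,1],[0,0,0.4,0,0,0,1],[0,0,0,0,0,0,1],[0,0,0,0,0,0,1]]]'; python3 w.py
```

```text
t 8.8 clamp mm [-174.2   -2.3  187. ] rot [ 3.142e+00  2.000e-03 -3.150e-01] yawerr 0.003 F clamp [ 0.2  0.1 -0.3] w -0.0
t: 9.8
position: [0.4299, -0.0587, 0.0095]
ee_rot: [-3.142, -0.002, -0.315]
ft_force: [-0.3, 0.3, -0.5]
gripper_width: -0.001
gripper_force: 0.0
t 9.8 clamp mm [-173.1   -2.2    9.5] rot [-3.142e+00 -2.000e-03 -3.150e-01] yawerr 0.003 F clamp [-0.4  0.2 -0.5] w -0.0
```

```bash
python3 -m jog '[[[1,0,0.2,0,0,0,1],[1,0,0,0,0,0,1],[1,0,0,0,0,0,1],[0.5,0,0,0,0,0,1],[0.5,0,0,0,0,0,1],[0.5,0,0,0,0,0,1],[0.5,0,0,0,0,0,1],[0.5,0,0,0,0,0,1],[0.5,0,0,0,0,0,1],[0.5,0,0,0,0,0,1],[0.5,0,0,0,0,0,1],[0.4,0,0,0,0,0,1],[0.4,0,0,0,0,0,1],[0.2,0,0,0,0,0,1],[0,0,0,0,0,0,1]]]'; python3 w.py;  python3 -m jog '[[[0.2,0,0,0,0,0,1],[0.2,0,0,0,0,0,1],[0,0,0,0,0,0,1]]]' >/dev/null; python3 w.py; python3 -m jog '[[[0.2,0,0,0,0,0,1],[0,0,0,0,0,0,1]]]'>/dev/null; python3 w.py;python3 -m jog '[[[0.1,0,0,0,0,0,1],[0,0,0,0,0,0,1]]]'>/dev/null; python3 w.py
```

```text
t: 11.3
position: [0.5055, -0.0834, 0.0067]
ee_rot: [-3.142, -0.001, -0.315]
ft_force: [0.1, 0.3, -0.8]
gripper_width: -0.002
gripper_force: 0.0
t 11.3 clamp mm [-93.5  -2.1   6.7] rot [-3.142e+00 -1.000e-03 -3.150e-01] yawerr 0.003 F clamp [-0.   0.3 -0.8] w -0.0
t 11.6 clamp mm [-89.7  -2.    6.6] rot [-3.142e+00 -1.000e-03 -3.150e-01] yawerr 0.003 F clamp [ 0.9 -0.3 -0.4] w 0.0
t 11.8 clamp mm [-87.7  -2.    6.6] rot [-3.142 -0.    -0.315] yawerr 0.003 F clamp [-0.6  0.1  1.1] w 0.0
t 12.0 clamp mm [-86.9  -2.    6.5] rot [-3.142 -0.    -0.315] yawerr 0.003 F clamp [-0.5  0.6  0.6] w -0.0
```

```bash
python3 -m jog '[[[0.2,0,0,0,0,0,1],[0,0,0,0,0,0,1]]]' >/dev/null; python3 w.py; python3 -m jog '[[[0.1,0,0,0,0,0,1],[0,0,0,0,0,0,1]]]'>/dev/null; python3 w.py;python3 -m jog '[[[0.1,0,0,0,0,0,1],[0,0,0,0,0,0,1]]]'>/dev/null; python3 w.py;python3 -m jog '[[[0.1,0,0,0,0,0,1],[0,0,0,0,0,0,1]]]'>/dev/null; python3 w.py;python3 -m jog '[[[0.1,0,0,0,0,0,1],[0,0,0,0,0,0,1]]]'>/dev/null; python3 w.py
```

```text
t 12.2 clamp mm [-84.7  -2.    6.5] rot [-3.142 -0.    -0.315] yawerr 0.003 F clamp [-0.1  0.9 -0.2] w -0.0
t 12.4 clamp mm [-83.9  -2.    6.5] rot [ 3.142 -0.    -0.315] yawerr 0.003 F clamp [ 0.1 -0.2  0.7] w -0.0
t 12.6 clamp mm [-82.8  -2.    6.5] rot [-3.142 -0.    -0.315] yawerr 0.003 F clamp [-0.4  0.2  0.3] w -0.0
t 12.8 clamp mm [-81.9  -2.    6.5] rot [ 3.142 -0.    -0.315] yawerr 0.003 F clamp [-0.3 -0.2 -1. ] w -0.0
t 13.0 clamp mm [-80.8  -2.    6.5] rot [-3.142 -0.    -0.315] yawerr 0.003 F clamp [-0.1 -0.   0.4] w -0.0
```

```bash
python3 -m jog '[[[0.1,0,0,0,0,0,1],[0,0,0,0,0,0,1]]]'>/dev/null; python3 w.py;python3 -m jog '[[[0.1,0,0,0,0,0,1],[0,0,0,0,0,0,1]]]'>/dev/null; python3 w.py; python3 -m jog '[[[0.1,0,0,0,0,0,1],[0,0,0,0,0,0,1]]]'>/dev/null; python3 w.py; python3 - <<'E'
from h import *; from fit import W
p=np.load('p.npy')
w=snap('wrist','w2.png')[:,:,::-1].copy();b=snap('side','d3.png')
for x in(-70,): 
  for y in(-22,22): cv2.drawMarker(w,tuple(int(a) for a in proj('wrist',W(p,(x,y,48)))[0]),(255,0,255),0,9,1)
cv2.imwrite('pics/z5.png',np.hstack([cv2.resize(w[80:380,96:416],(400,375)),cv2.resize(b[165:240,225:305,::-1],(400,375),interpolation=2)]))
E
```

```text
t 13.2 clamp mm [-80.6  -2.    6.4] rot [ 3.142e+00  2.000e-03 -3.150e-01] yawerr 0.003 F clamp [-3.7 -0.2  2.3] w -0.0
t 13.4 clamp mm [-80.7  -2.    6.2] rot [ 3.141  0.004 -0.315] yawerr 0.003 F clamp [-7.7 -0.3  5.9] w 0.0
t 13.6 clamp mm [-80.7  -2.    6.1] rot [ 3.141  0.007 -0.315] yawerr 0.003 F clamp [-10.5   0.2   6.6] w 0.0
```

View pics/z5.png

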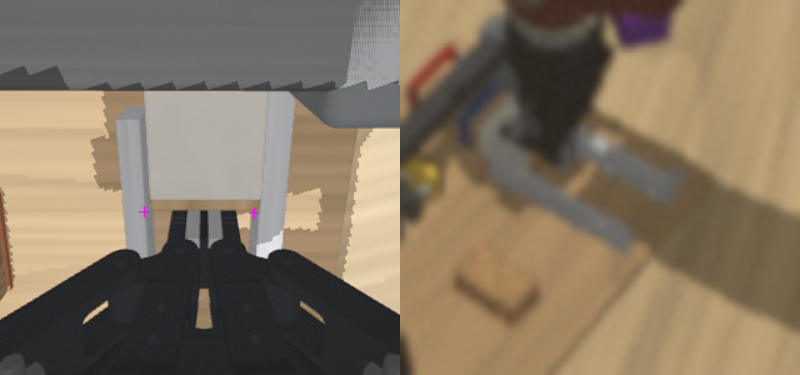

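The wrist view shows the sample rear (about row 200) against the shut fingers. The force rose to 10 N at x = -80.7, right where home was predicted, so the sample is home. I'll back off, lift, and move in front of the trigger.

```bash
python3 -m jog '[[[-0.5,0,0,0,0,0,1],[-1,0,0,0,0,0,1],[-0.5,0,0,0,0,0,1],[0,0,-3,0,0,0,1],[0,0,-4,0,0,0,1],[0,0,-4,0,0,0,1],[0,0,-4,0,0,0,1],[0,0,-4,0,0,0,1],[0,0,-4,0,0,0,1],[2,-1,-3,0,0,0,1],[3,-1,0,0,0,0,1],[2,-1,0,0,0,0,1],[2,-1,0,0,0,0,1],[1,-1,0,0,0,0,1],[0,-0.5,0,0,0,0,1],[0,0,0,0,0,0,1],[0,0,0,0,0,0,1]]]'; python3 w.py; python3 - <<'E'
from h import *; from fit import W
p=np.load('p.npy')
for n in('scene','side'):
    im=cams.snapshot(n); hs=cv2.cvtColor(im,cv2.COLOR_RGB2HSV)
    cv2.imwrite(f'pics/{n}5.png',im[:,:,::-1])
    q=proj(n,W(p,(0,60,30)))[0].astype(int)
    for nm,lo,hi in(('yel',(20,130,60),(32,255,255)),('blue',(105,80,40),(130,255,255)),('orange',(5,170,120),(15,255,255))):
        M=cv2.inRange(hs,lo,hi);B=np.zeros_like(M);B[q[1]-35:q[1]+35,q[0]-35:q[0]+35]=1
        y,x=np.nonzero(M*B)
        if len(x): print(n,nm,len(x),'mean',x.mean().round(1),y.mean().round(1),'x',x.min(),x.max(),'y',y.min(),y.max())
    for y in(95,85,75,65,55,45): print('  shoe y',y,proj(n,W(p,(0,y,30)))[0].round(1))
E
```

```text
t: 15.4
position: [0.6127, -0.0605, 0.2666]
ee_rot: [3.141, 0.0, -0.315]
ft_force: [0.4, -0.2, -0.0]
gripper_width: -0.001
gripper_force: 0.0
t 15.4 clamp mm [  1.2  53.1 266.6] rot [ 3.141  0.    -0.315] yawerr 0.003 F clamp [ 0.4 -0.1 -0. ] w -0.0
scene yel 37 mean 229.3 226.2 x 227 232 y 222 231
scene blue 55 mean 216.6 205.4 x 202 225 y 188 220
scene orange 176 mean 237.2 210.6 x 232 242 y 197 224
  shoe y 95 [234.  229.6]
  shoe y 85 [232.7 227.9]
  shoe y 75 [231.4 226.2]
  shoe y 65 [230.2 224.6]
  shoe y 55 [228.9 222.9]
  shoe y 45 [227.7 221.3]
side yel 27 mean 229.6 199.1 x 226 232 y 197 203
side orange 90 mean 218.5 189.1 x 216 221 y 179 199
  shoe y 95 [226.7 203.9]
  shoe y 85 [228.2 202.3]
  shoe y 75 [229.8 200.7]
  shoe y 65 [231.3 199.1]
  shoe y 55 [232.8 197.5]
  shoe y 45 [234.4 195.9]
```

```bash
python3 -m jog '[[[-0.1,0,3,0,0,0,1],[0,0,4,0,0,0,1],[0,0,3,0,0,0,1],[0,0,1.3,0,0,0,1],[0,-1,0,0,0,0,1],[0,-1,0,0,0,0,1],[0,-1,0,0,0,0,1],[0,-0.5,0,0,0,0,1],[0,-0.2,0,0,0,0,1],[0,0,0,0,0,0,1]]]'>/dev/null; python3 w.py; python3 -m jog '[[[0,-0.3,0,0,0,0,1],[0,-0.2,0,0,0,0,1],[0,0,0,0,0,0,1]]]'>/dev/null; python3 w.py;python3 -m jog '[[[0,-0.3,0,0,0,0,1],[0,-0.2,0,0,0,0,1],[0,0,0,0,0,0,1]]]'>/dev/null; python3 w.py
```

```text
t 16.5 clamp mm [  1.   90.7 154.2] rot [-3.142e+00 -1.000e-03 -3.150e-01] yawerr 0.003 F clamp [ 0.4 -0.1  0.1] w 0.0
t 16.8 clamp mm [  1.   94.8 153.8] rot [ 3.141e+00 -1.000e-03 -3.150e-01] yawerr 0.002 F clamp [-0.1 -1.7  1.8] w -0.0
t 17.1 clamp mm [  0.9 100.3 153.6] rot [ 3.142 -0.    -0.315] yawerr 0.003 F clamp [ 0.2 -1.2  2.7] w 0.0
```

```bash
python3 -m jog '[[[0,-0.5,0,0,0,0,1],[0,-0.5,0,0,0,0,1],[0,0,0,0,0,0,1]]]'>/dev/null; python3 w.py; python3 -m jog '[[[0,-0.5,0,0,0,0,1],[0,-0.5,0,0,0,0,1],[0,0,0,0,0,0,1]]]'>/dev/null; python3 w.py;python3 -m jog '[[[0,-0.5,0,0,0,0,1],[0,-0.5,0,0,0,0,1],[0,0,0,0,0,0,1]]]'>/dev/null; python3 w.py; python3 -m jog '[[[0,-0.3,0,0,0,0,1],[0,-0.3,0,0,0,0,1],[0,0,0,0,0,0,1]]]'>/dev/null; python3 w.py; cat > shoe.py <<'E'
from h import *; from fit import W
p=np.load('p.npy')
for n in('scene','side'):
    im=cams.snapshot(n); hs=cv2.cvtColor(im,cv2.COLOR_RGB2HSV)
    q=proj(n,W(p,(0,55,30)))[0].astype(int)
    M=cv2.inRange(hs,(20,130,60),(32,255,255));B=np.zeros_like(M);B[q[1]-25:q[1]+25,q[0]-25:q[0]+25]=1
    y,x=np.nonzero(M*B)
    if len(x): print(n,len(x),'mean',x.mean().round(1),y.mean().round(1),'x',x.min(),x.max(),'y',y.min(),y.max())
E
python3 shoe.py
```

```text
t 17.4 clamp mm [  0.8 110.6 153.7] rot [ 3.141 -0.    -0.315] yawerr 0.003 F clamp [ 0.1 -4.3  2.5] w 0.0
t 17.7 clamp mm [  0.8 120.7 153.7] rot [-3.141e+00 -1.000e-03 -3.150e-01] yawerr 0.003 F clamp [ 0.5 -3.8  3.6] w -0.0
t 18.0 clamp mm [  0.8 130.6 153.5] rot [-3.141 -0.    -0.315] yawerr 0.003 F clamp [ 1.4 -3.8  2.5] w -0.0
t 18.3 clamp mm [  0.7 136.1 153.1] rot [ 3.141 -0.    -0.315] yawerr 0.003 F clamp [ 1.7 -4.   1.9] w -0.0
scene 38 mean 228.6 223.3 x 226 232 y 220 228
side 28 mean 231.8 197.1 x 229 234 y 194 202
```

```bash
python3 -m jog '[[[0,-0.2,0,0,0,0,1],[0,1,0,0,0,0,1],[0,1,0,0,0,0,1],[0,1,0,0,0,0,1],[0,1,0,0,0,0,1],[0,1,0,0,0,0,1],[0,0,0,0,0,0,1],[0,0,0,0,0,0,1]]]'>/dev/null; python3 w.py; python3 -m jog '[[[0,-0.8,0,0,0,0,1],[0,-0.6,0,0,0,0,1],[0,-0.6,0,0,0,0,1],[0,0,0,0,0,0,1]]]'>/dev/null; python3 w.py; python3 -m jog '[[[0,-0.5,0,0,0,0,1],[0,-0.5,0,0,0,0,1],[0,0,0,0,0,0,1]]]'>/dev/null; python3 w.py;python3 -m jog '[[[0,-0.5,0,0,0,0,1],[0,-0.5,0,0,0,0,1],[0,0,0,0,0,0,1]]]'>/dev/null; python3 w.py; python3 -m jog '[[[0,-0.5,0,0,0,0,1],[0,-0.3,0,0,0,0,1],[0,0,0,0,0,0,1]]]'>/dev/null; python3 w.py; python3 shoe.py
```

```text
t 19.2 clamp mm [  0.8  88.3 153.7] rot [-3.141 -0.    -0.316] yawerr 0.002 F clamp [-0.2  0.2  0.6] w -0.0
t 19.6 clamp mm [  1.1 109.1 154.2] rot [ 3.141e+00 -1.000e-03 -3.140e-01] yawerr 0.004 F clamp [-0.2 -3.5  3.2] w 0.0
t 19.9 clamp mm [  0.9 118.8 153.7] rot [-3.141e+00 -1.000e-03 -3.150e-01] yawerr 0.003 F clamp [ 0.5 -3.6  2.5] w 0.0
t 20.2 clamp mm [  0.8 128.6 153.6] rot [-3.141e+00 -1.000e-03 -3.150e-01] yawerr 0.003 F clamp [ 1.5 -5.3  3.2] w -0.0
t 20.5 clamp mm [  0.7 136.2 153.1] rot [ 3.141 -0.    -0.315] yawerr 0.003 F clamp [ 2.8 -5.3  1.6] w -0.0
scene 41 mean 226.5 220.9 x 224 230 y 217 226
side 29 mean 234.1 194.8 x 231 237 y 192 199
```

```bash
python3 -m jog '[[[0,-0.2,0,0,0,0,1],[0,1,0,0,0,0,1],[0,1,0,0,0,0,1],[0,1,0,0,0,0,1],[0,1,0,0,0,0,1],[0,1,0,0,0,0,1],[0,0,0,0,0,0,1],[0,0,0,0,0,0,1]]]'>/dev/null; python3 w.py; python3 -m jog '[[[0,-0.8,0,0,0,0,1],[0,-0.6,0,0,0,0,1],[0,-0.6,0,0,0,0,1],[0,0,0,0,0,0,1]]]'>/dev/null; python3 w.py; python3 -m jog '[[[0,-0.5,0,0,0,0,1],[0,-0.5,0,0,0,0,1],[0,0,0,0,0,0,1]]]'>/dev/null; python3 w.py;python3 -m jog '[[[0,-0.5,0,0,0,0,1],[0,-0.3,0,0,0,0,1],[0,0,0,0,0,0,1]]]'>/dev/null; python3 w.py; python3 shoe.py
```

```text
t 21.4 clamp mm [  0.8  88.3 153.7] rot [-3.141 -0.    -0.316] yawerr 0.002 F clamp [-0.2  0.6  1. ] w 0.0
t 21.8 clamp mm [  1.1 109.1 154.2] rot [ 3.141e+00 -1.000e-03 -3.140e-01] yawerr 0.004 F clamp [ 1.8 -2.9  3. ] w -0.0
t 22.1 clamp mm [  0.9 118.8 153.7] rot [-3.141e+00 -1.000e-03 -3.150e-01] yawerr 0.003 F clamp [ 0.4 -3.8  2.8] w -0.0
t 22.4 clamp mm [  0.8 126.4 153.6] rot [-3.142 -0.    -0.315] yawerr 0.003 F clamp [ 0.9 -3.4  3. ] w 0.0
scene 38 mean 225.1 218.9 x 222 229 y 216 224
side 27 mean 235.8 192.8 x 233 239 y 190 197
```

```bash
python3 -m jog '[[[0,-0.4,0,0,0,0,1],[0,0,0,0,0,0,1],[0,0,0,0,0,0,1]]]'>/dev/null; python3 w.py;python3 -m jog '[[[0,-0.4,0,0,0,0,1],[0,0,0,0,0,0,1],[0,0,0,0,0,0,1]]]'>/dev/null; python3 w.py;  python3 shoe.py; python3 -m jog '[[[0,-0.3,0,0,0,0,1],[0,0,0,0,0,0,1],[0,0,0,0,0,0,1]]]'>/dev/null; python3 w.py; python3 shoe.py
```

```text
t 22.8 clamp mm [  0.7 130.1 153.5] rot [ 3.142 -0.    -0.315] yawerr 0.003 F clamp [ 0.2 -3.6  4.4] w -0.0
t 23.1 clamp mm [  0.7 134.  153.3] rot [ 3.141 -0.    -0.315] yawerr 0.003 F clamp [ 2.1 -3.6  2.2] w -0.0
scene 37 mean 224.7 218.2 x 222 229 y 215 223
side 30 mean 236.3 192.5 x 233 239 y 189 197
t 23.5 clamp mm [  0.6 136.9 153. ] rot [ 3.141  0.    -0.315] yawerr 0.003 F clamp [ 2.3 -5.2 -0. ] w -0.0
scene 40 mean 224.6 218.2 x 222 229 y 215 223
side 31 mean 236.4 192.3 x 233 239 y 189 197
```

```bash
cat > wa.py <<'E'
from h import *
p=np.load('p.npy');c,s=np.cos(p[2]),np.sin(p[2]);F=[]
for i in range(4):
    if i: cams.snapshot('side')
    o=sensors.get_obs(); F.append(o['ft_force'])
d=o['position'][:2]-p[:2];f=np.mean(F,0)
print('t',round(o['t'],2),'y',(1000*(-s*d[0]+c*d[1])).round(1),'z',(1000*o['position'][2]).round(1),'F',np.round([c*f[0]+s*f[1],-s*f[0]+c*f[1],f[2]],1),'norm',np.linalg.norm(f).round(1))
E
python3 wa.py; python3 -m jog '[[[0,1,0,0,0,0,1],[0,1,0,0,0,0,1],[0,1,0,0,0,0,1],[0,1,0,0,0,0,1],[0,1,0,0,0,0,1],[0,0,0,0,0,0,1],[0,0,0,0,0,0,1]]]'>/dev/null; python3 w.py; python3 shoe.py; python3 -m jog '[[[0,-0.8,0,0,0,0,1],[0,-0.4,0,0,0,0,1],[0,-0.2,0,0,0,0,1],[0,0,0,0,0,0,1]]]'>/dev/null; python3 wa.py; python3 -m jog '[[[0,-0.3,0,0,0,0,1],[0,0,0,0,0,0,1]]]'>/dev/null; python3 wa.py;python3 -m jog '[[[0,-0.3,0,0,0,0,1],[0,0,0,0,0,0,1]]]'>/dev/null; python3 wa.py
```

```text
t 23.75 y 136.9 z 153.0 F [ 2.9 -5.3  0.7] norm 6.1
t 24.45 clamp mm [  0.8  87.3 153.7] rot [-3.141 -0.    -0.316] yawerr 0.002 F clamp [-0.2  0.5  0.2] w 0.0
scene 40 mean 224.6 218.2 x 222 229 y 215 223
side 30 mean 236.3 191.9 x 233 239 y 189 196
t 25.1 y 101.2 z 153.7 F [ 0.3 -2.7  1.8] norm 3.3
t 25.45 y 104.0 z 153.8 F [ 0.1 -4.4  3.1] norm 5.4
t 25.8 y 107.3 z 153.5 F [ 0.7 -4.   2.8] norm 4.9
```

```bash
python3 -m jog '[[[0,-0.3,0,0,0,0,1],[0,0,0,0,0,0,1]]]'>/dev/null; python3 wa.py; python3 -m jog '[[[0,-0.3,0,0,0,0,1],[0,0,0,0,0,0,1]]]'>/dev/null; python3 wa.py; python3 shoe.py; python3 -m jog '[[[0,-0.2,0,0,0,0,1],[0,0,0,0,0,0,1]]]'>/dev/null; python3 wa.py;python3 -m jog '[[[0,-0.2,0,0,0,0,1],[0,0,0,0,0,0,1]]]'>/dev/null; python3 wa.py; python3 shoe.py
```

```text
t 26.15 y 110.2 z 153.5 F [ 0.6 -4.3  3.7] norm 5.7
t 26.5 y 113.2 z 153.5 F [ 0.8 -4.6  3.4] norm 5.8
scene 37 mean 223.9 217.5 x 221 228 y 214 223
side 26 mean 236.7 191.5 x 234 239 y 189 196
t 26.95 y 115.1 z 153.5 F [ 0.1 -4.9  3.7] norm 6.1
t 27.3 y 117.0 z 153.6 F [ 0.2 -5.7  4. ] norm 7.0
scene 35 mean 223.9 217.3 x 221 228 y 214 222
side 26 mean 236.8 191.5 x 234 239 y 189 196
```

```bash
python3 -m jog '[[[0,-0.2,0,0,0,0,1],[0,0,0,0,0,0,1]]]'>/dev/null; python3 wa.py; python3 -m jog '[[[0,-0.2,0,0,0,0,1],[0,0,0,0,0,0,1]]]'>/dev/null; python3 wa.py; python3 -m jog '[[[0,-0.2,0,0,0,0,1],[0,0,0,0,0,0,1]]]'>/dev/null; python3 wa.py; python3 shoe.py; python3 -m jog '[[[0,-0.1,0,0,0,0,1],[0,0,0,0,0,0,1]]]'>/dev/null; python3 wa.py
```

```text
t 27.75 y 118.9 z 153.7 F [ 0.1 -6.1  4.7] norm 7.7
t 28.1 y 120.6 z 153.8 F [-0.3 -6.1  5. ] norm 7.9
t 28.45 y 122.4 z 153.8 F [-0.6 -6.9  5. ] norm 8.6
scene 35 mean 223.9 217.3 x 221 228 y 214 222
side 27 mean 236.8 191.7 x 234 239 y 189 196
t 28.9 y 123.3 z 153.9 F [-0.7 -7.2  5.5] norm 9.1
```

```bash
cat > gap.py <<'E'
from h import *; from fit import W
p=np.load('p.npy'); im=cams.snapshot('wrist'); cv2.imwrite('pics/wg.png',im[:,:,::-1])
hs=cv2.cvtColor(im,cv2.COLOR_RGB2HSV)
M=cv2.inRange(hs,(18,110,50),(34,255,255)); n,L,st,ce=cv2.connectedComponentsWithStats(M)
print('yellow',[(st[i].tolist()) for i in range(1,n) if st[i][4]>25])
for x,z in((16,30),(16,38)):
    P=[W(p,(x,y,z)) for y in range(14,80,2)]; q=np.round(proj('wrist',P)).astype(int)
    print(x,z,q[0],q[-1]); print(' '.join('%d:%s'%(y,'/'.join(map(str,im[b,a]))) for y,(a,b) in zip(range(14,80,2),q) if 0<=a<512 and 0<=b<384))
E
python3 gap.py
```

```text
yellow [[341, 161, 19, 23, 345]]
16 30 [362 164] [302 164]
14:112/93/70 16:122/101/76 18:115/95/73 20:18/24/28 22:85/73/39 24:173/150/67 26:166/144/63 28:165/142/63 30:158/135/58 32:152/130/57 34:152/130/63 36:155/130/91 38:156/132/101 40:163/137/105 42:98/87/76 44:57/58/61 46:62/62/63 48:58/59/60 50:59/60/62 52:59/59/61 54:60/60/61 56:55/55/56 58:51/52/54 60:150/126/98 62:162/137/105 64:162/135/104 66:162/136/105 68:162/136/105 70:162/136/105 72:162/136/105 74:161/136/104 76:161/136/104 78:160/136/104
16 38 [365 166] [303 165]
14:142/119/91 16:116/95/72 18:80/68/54 20:30/29/29 22:126/106/48 24:168/145/64 26:165/142/64 28:165/141/62 30:161/138/60 32:151/129/54 34:135/120/84 36:141/126/86 38:142/127/99 40:139/123/106 42:72/68/66 44:60/62/62 46:64/65/65 48:62/63/63 50:60/63/63 52:61/63/63 54:57/56/59 56:54/54/55 58:55/54/56 60:84/74/65 62:165/140/107 64:162/136/104 66:162/137/105 68:162/136/106 70:163/138/106 72:163/137/106 74:162/136/104 76:162/136/105 78:162/137/106
```

```bash
python3 - <<'E'
from h import *; from fit import W
p=np.load('p.npy'); im=cv2.imread('pics/wg.png').astype(int); c=im[145:195,312:366]
for r in range(0,50,2):
    print(145+r,''.join('#' if px.max()<85 and np.ptp(px)<22 else 'Y' if px[2]-px[0]>75 and px[2]-px[1]<30 else 'w' if px.min()>150 and np.ptp(px)<25 else '.' for px in c[r]))
for P in((16,34,46),(16,34,14),(16,42,46),(16,42,14),(18,42,48),(18,42,12),(10,42,80),(10,42,104)): print(P,proj('wrist',W(p,P))[0].round(1))
E
```

```text
145 ......................................................
147 ......................................................
149 ......................................................
151 ......................................................
153 ......................................................
155 ......................................................
157 ......................................................
159 ......................................................
161 .........############..........YYYYYYY..##............
163 ........###############........YYYYYYYYYY..##.........
165 ........#################......YYYYYYYYYYYYY.###......
167 ........###################.........YYYYYYYYYYY.###...
169 ........####################.w......YYYYYYYYYYYY###...
171 ........####################........YYYYYYYYYYY.###...
173 ........###################...YYYYYYYYYYYYYYYYY.###...
175 ...........################...YYYYYYYYYYYYYYYYY###....
177 ...........################..YYYYYYYYYYYYYYYYYY####...
179 ...........###############...YYYYYYYYYYYYYYYYY.###....
181 .........w.###############...YYYYYYYYYYYYYYYYY.##.....
183 ........##################...YYYYYYYYYYYYYYYYY###.....
185 ######################################################
187 ######################################################
189 ######################################################
191 ######################################################
193 ##########..........................##################
(16, 34, 46) [348.  167.4]
(16, 34, 14) [339.3 160.4]
(16, 42, 46) [340.  167.4]
(16, 42, 14) [332.1 160.4]
(18, 42, 48) [340.8 166. ]
(18, 42, 12) [331.8 158.2]
(10, 42, 80) [349.9 183.3]
(10, 42, 104) [359.  192.1]
```

```bash
cat > g2.py <<'E'
from h import *
im=cams.snapshot('wrist')[:,:,::-1].astype(int)
for r in range(161,184,2):
    print(r,''.join('#' if px.max()<85 and np.ptp(px)<22 else 'Y' if px[2]-px[0]>75 and px[2]-px[1]<30 else '.' for px in im[r,300:370]))
E
python3 -m jog '[[[0,0.5,0,0,0,0,1],[0,0.6,0,0,0,0,1],[0,0,0,0,0,0,1]]]'>/dev/null; python3 wa.py; python3 g2.py
```

```text
t 29.4 y 113.4 z 153.0 F [ 0.9 -2.9  1. ] norm 3.2
161 ..........############.............YYYYYYY.###........................
163 ..........##############..........YYYYYYYYYYY.##......................
165 ..........################........YYYYYYYYYYYYY..##...................
167 .........##################............YYYYYYYYYYY.###................
169 .........###################...........YYYYYYYYYYY.###................
171 .........###################...........YYYYYYYYYYY.###................
173 .........##################......YYYYYYYYYYYYYYYYY.###................
175 ............###############......YYYYYYYYYYYYYYYYY###.................
177 ............###############......YYYYYYYYYYYYYYYY.###.................
179 ............###############......YYYYYYYYYYYYYYYY.##..................
181 ............###############......YYYYYYYYYYYYYYYY.##..................
183 ........##################.......YYYYYYYYYYYYYYY.###..................
```

```bash
python3 -m jog '[[[0,0.6,0,0,0,0,1],[0,0.6,0,0,0,0,1],[0,0,0,0,0,0,1]]]'>/dev/null; python3 wa.py; python3 g2.py|head -8|tail -5;  python3 -m jog '[[[0,0.6,0,0,0,0,1],[0,0.6,0,0,0,0,1],[0,0,0,0,0,0,1]]]'>/dev/null; python3 wa.py; python3 - <<'E'
from h import *
im=cams.snapshot('wrist')[:,:,::-1].astype(int)
for r in range(165,184,2):
    print(r,''.join('#' if px.max()<85 and np.ptp(px)<22 else 'Y' if px[2]-px[0]>75 and px[2]-px[1]<30 else '.' for px in im[r,280:350]))
E
```

```text
t 29.9 y 101.2 z 153.1 F [-0.4 -1.7 -0.9] norm 1.9
167 ###############............YYYYYYYYYYY.###............................
169 ###############.............YYYYYYYYYY.###............................
171 ###############............YYYYYYYYYYY.##.............................
173 ###############.......YYYYYYYYYYYYYYYY###.............................
175 ###############.......YYYYYYYYYYYYYYY.###.............................
t 30.4 y 89.4 z 153.9 F [-0.1  0.4  0.3] norm 0.5
165 ........##############..........YYYYYYYYYYYY.##.......................
167 ........###############.............YYYYYYYYYY###.....................
169 .......#################............YYYYYYYYYY.###....................
171 .......#################............YYYYYYYYYY.###....................
173 ........###############.........YYYYYYYYYYYYYY.###....................
175 .........##############.........YYYYYYYYYYYYYY###.....................
177 .........##############.........YYYYYYYYYYYYY.####....................
179 .........##############.........YYYYYYYYYYYYY.##......................
181 .........##############........YYYYYYYYYYYYYY.###.....................
183 ........###############.........YYYYYYYYYYYYY.##......................
```

The released shoe shows a 12 px gap, so the earlier 8 px was about 4 mm pressed. That agrees with the force and the kinematics. I'll squeeze again and go a little further.

```bash
cat > g3.py <<'E'
from h import *
im=cams.snapshot('wrist')[:,:,::-1].astype(int)
for r in range(165,178,2):
    print(r,''.join('#' if px.max()<85 and np.ptp(px)<22 else 'Y' if px[2]-px[0]>75 and px[2]-px[1]<30 else '.' for px in im[r,310:370]))
E
python3 -m jog '[[[0,-0.7,0,0,0,0,1],[0,-0.6,0,0,0,0,1],[0,-0.5,0,0,0,0,1],[0,-0.4,0,0,0,0,1],[0,0,0,0,0,0,1]]]'>/dev/null; python3 wa.py; python3 -m jog '[[[0,-0.4,0,0,0,0,1],[0,0,0,0,0,0,1]]]'>/dev/null; python3 wa.py; python3 -m jog '[[[0,-0.4,0,0,0,0,1],[0,0,0,0,0,0,1]]]'>/dev/null; python3 wa.py; python3 -m jog '[[[0,-0.3,0,0,0,0,1],[0,0,0,0,0,0,1]]]'>/dev/null; python3 wa.py;python3 g3.py
```

```text
t 31.1 y 111.2 z 153.5 F [ 0.4 -2.7  1.7] norm 3.2
t 31.45 y 114.9 z 153.6 F [ 0.1 -5.2  3.2] norm 6.1
t 31.8 y 118.8 z 153.9 F [-0.2 -5.6  3.8] norm 6.8
t 32.15 y 121.4 z 154.0 F [-0.4 -6.7  4.7] norm 8.2
165 ........#################......YYYYYYYYYYYYY.###............
167 ........###################.........YYYYYYYYYYY.###.........
169 ........###################.........YYYYYYYYYYYY###.........
171 ........###################.........YYYYYYYYYYY.###.........
173 ........###################...YYYYYYYYYYYYYYYYY.###.........
175 ...........###############....YYYYYYYYYYYYYYYYY.###.........
177 ...........################...YYYYYYYYYYYYYYYYY####.........
```

```bash
python3 -m jog '[[[0,-0.2,0,0,0,0,1],[0,0,0,0,0,0,1]]]'>/dev/null; python3 wa.py; python3 -m jog '[[[0,-0.2,0,0,0,0,1],[0,0,0,0,0,0,1]]]'>/dev/null; python3 wa.py; python3 g3.py; python3 -m jog '[[[0,-0.2,0,0,0,0,1],[0,0,0,0,0,0,1]]]'>/dev/null; python3 wa.py;python3 g3.py
```

```text
t 32.55 y 123.2 z 154.0 F [-0.3 -7.2  5.1] norm 8.8
t 32.9 y 125.0 z 154.0 F [-0.3 -7.7  5.4] norm 9.4
165 ............#################.....YYYYYYYYYYYYYY.##.........
167 ............###################........YYYYYYYYYYY.###......
169 ............####################........YYYYYYYYYYY.###.....
171 ............####################.......YYYYYYYYYYYY.##......
173 ............###################..YYYYYYYYYYYYYYYYYY###......
175 ...............################..YYYYYYYYYYYYYYYYY.###......
177 ................###############..YYYYYYYYYYYYYYYYY.###......
t 33.3 y 126.8 z 154.1 F [-0.4 -8.9  5.2] norm 10.3
165 ...............#################....YYYYYYYYYYYYY..##.......
167 ...............###################.......YYYYYYYYYYY.###....
169 ..............####################.......YYYYYYYYYYYY.###...
171 ..............####################.......YYYYYYYYYYYY###....
173 ..............####################.YYYYYYYYYYYYYYYYY.###....
175 ..................################.YYYYYYYYYYYYYYYYY.###....
177 ..................################YYYYYYYYYYYYYYYYYY.###....
```

```bash
python3 -m jog '[[[0,-0.2,0,0,0,0,1],[0,0,0,0,0,0,1]]]'>/dev/null; python3 wa.py;python3 g3.py; python3 -m jog '[[[0,-0.1,0,0,0,0,1],[0,0,0,0,0,0,1]]]'>/dev/null; python3 wa.py;python3 g3.py
```

```text
t 33.7 y 128.7 z 154.0 F [-0.3 -8.8  4.7] norm 10.0
165 .................#################...YYYYYYYYYYYYYY.###.....
167 .................###################.......YYYYYYYYYYY.###..
169 ................#####################......YYYYYYYYYYYY###..
171 ................#####################......YYYYYYYYYYY.###..
173 ................####################.YYYYYYYYYYYYYYYYY.###..
175 ....................################.YYYYYYYYYYYYYYYYY.##...
177 ....................################.YYYYYYYYYYYYYYYYY####..
t 34.1 y 129.5 z 154.0 F [-0.3 -8.7  4.9] norm 10.0
165 ..................#################...YYYYYYYYYYYYYY.##.....
167 .................#####################.....YYYYYYYYYYYY.###.
169 .................#####################......YYYYYYYYYYY.###.
171 .................#####################.....YYYYYYYYYYYY.###.
173 .................####################.YYYYYYYYYYYYYYYYY.###.
175 .....................################.YYYYYYYYYYYYYYYYY###..
177 .....................################.YYYYYYYYYYYYYYYY.###..
```

The gap is down to about 5.5 px from 12.3, so the shoe is pressed in by roughly 6.5–7 mm. The 10 N push and the stroke geometry put it at about halfway too. I'm handing in with the trigger held.

```bash
python3 -c "
from plant import ticket; print(ticket.close_job())"
```

```text
the job is handed in; nothing more can be done
None
```

I handed the job in at about 34 s: the sample is home against the red stop, and the fingers hold the trigger back with the shoe pressed in about halfway (roughly 7 mm, estimated from camera, force and stroke). My first push passed just over the sample without moving it, so I repeated it lower; the interface gave no verdict.

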